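Zero the depth dial and hold the key machine's carriage at the mark

TASK

Get the key cutting machine ready for its cutter to be checked: first, with the carriage still home, turn the black depth dial by its bar grip until its pointer stands on the long zero line. Then take the spring-loaded carriage by its upright black pull tab, draw it out until the pointed lug on its side stands tip to tip with the pointed brass clamp on the scale bar, and finish still holding it there, for it springs back when let go. Leave the padlocks, tools and other loose things where they are.

Things in the scene. Friction and masses are not known exactly. Their poses are not given: they have to be found in the camera images.
- machine: Key cutting machine, fixed: grey casting 280 x 300 mm, deck 45 mm above the bench. Origin on the bench under the carriage's home place; x along the guide rods, away from the robot, y left. On the deck at right (y -77 to -147, x -10 to 120 mm) the motor cover and beside it the cutter wheel, both 130 mm above the bench; left of the carriage the scale bar (y 57 to 71 mm, 57 mm high), then the dial.
- dial (a joint): Turn of the depth dial about its upright axis, rad: 0 when the pointer stands on the zero line, growing counter-clockwise seen from above. Begins 0.5 to 1.35 rad off on the counter-clockwise side, so it is to be turned clockwise; stops at -1.6 and 1.6. Light friction (0.03 N m), stays where it is left.
- dial_grip (a point): Top centre of the dial's bar grip, on its axis, 89 mm above the bench, at x -30, y 112 mm of the machine. Black bar 38 mm long, 12 thick, 26 tall on a 40 mm disc 7 mm thick, on a white 72 mm dial face 57 mm above the bench. The bar lies along the point's x; a white stripe on top and a pointed nose are at its pointer (+x) end. At joint 0 it lies along the machine's +x.
- zero_line (a point): Middle of the long thick zero line on the white dial face, on the side away from the robot (machine's +x), 29 mm from the dial's axis, 57 mm above the bench; short thin lines every 15 degrees to either side.
- carriage (a joint): How far the carriage is drawn out, m: 0 home (kept there by the spring), growing as it comes towards the robot along the machine's -x, stop at 0.085. Its spring pulls back with 4.5 N at home plus 0.09 N per mm (about 7 to 11 N at the mark); returns home when let go.
- tab_top (a point): Top centre of the upright black pull tab at the carriage's robot-side end: 12 mm thick along the pull (x), 30 mm wide (y), 58 mm tall, from 67 to 125 mm above the bench, its lowest 8 mm in a 20 x 34 mm foot. Axes as the machine's; at home at the machine's x = -45 mm, y = 0. The key jaw starts 62 mm behind its centre and stands 91 mm above the bench.
- lug_tip (a point): Tip of the pointed steel lug on the carriage's left side, 67 mm above the bench; it moves with the carriage and at home lies at the machine's x = 0, y = 51 mm.
- mark: The mark: pointed brass clamp, 16 mm wide, 27 long, 15 tall with its dark screw, fixed on the scale bar, point towards the carriage. Origin at its tip, 57 mm above the bench, in the line of the lug's travel, axes as the machine's; 30 to 68 mm towards the robot from the lug's home place. The lug is at the mark when both tips have the same machine x.
- padlock: Bystander, to be left alone: brass padlock standing on the machine's deck behind the dial, 17 x 38 x 57 mm with its shackle.
- small_padlock: Bystander, to be left alone: smaller brass padlock standing on the deck's front corner on the motor's side, 13 x 28 x 42 mm.
- cylinder: Bystander, to be left alone: round brass lock cylinder standing on the deck's front corner on the dial's side, 28 mm across, 28 mm tall.
- spray: Bystander, to be left alone: upright spray can with cap, 64 mm across, 190 mm tall, on the bench beside the machine, motor's side.
- torch: Bystander, to be left alone: pocket torch standing on its head on the bench, dial's side, 36 mm across, 120 mm tall.
- screwdriver: Bystander, to be left alone: screwdriver lying on the bench, dial's side, 180 mm long.
- brush: Bystander, to be left alone: hand brush lying on the bench, motor's side, 170 mm long.

How it is judged (in metres and radians):
On the way, in this order (a step that is already met when the one before it is completed fails the run):
1. the dial reads zero while the carriage is still home (value of joint dial between -0.12 and 0.12 rad and value of joint carriage below 0.006 m), for 0.3 s.
2. the carriage is drawn out to the mark and held by its tab (value of joint dial between -0.12 and 0.12 rad and x of lug_tip in the frame of mark between -0.004 and 0.004 m and contact force between the fingers and pull_tab above 2 N and velocity of joint carriage between -0.01 and 0.01 m/s), for 0.5 s.
At the end, for the whole second after the job is handed in: The dial's pointer is within 0.12 rad of zero, the lug's tip within 4 mm of the mark's tip along the slide, the carriage at rest, and the fingers hold it by the pull tab (more than 2 N) through the last second (all of step 2); the arm keeps its last pose, push and grip.
It fails at once if a loose thing on the bench or machine was moved by more than 30 mm (distance of any of padlock, small_padlock, cylinder, spray, torch, screwdriver, brush from where it was at the start of the episode above 0.03 m).
It also fails if it takes over 43 s, if anything falls off the work surface, if the arm or the gripper's body presses on something with over 40 N, if the wrist force passes 120 N, or if a joint passes its speed limit or range.

ROBOT

A 7-joint arm with a two-finger parallel gripper is mounted at the origin on the work surface. World frame = base frame: x ahead of the robot, y to its left, z up, the work surface at z = 0. Lengths are in mm, angles in rad, forces in N, time in s.
With the tool pointing down it reaches from about 425 to 875 mm from the base axis. Payload 8.4 kg.
Tool frame: the origin (TCP) lies at the very end of the fingers, on their centre line; the grasp point (between the pads) lies 19 mm behind it; z points along the fingers, y is the line along which they close (so a half turn about z gives the same grasp; the last joint's range is limited). The gripper opens to 85 mm and grips with 20 to 120 N. Pads are 22 mm wide; open, the fingers measure 114 mm over their backs; the gripper's body (76 mm by 85 mm) begins 54 mm behind the grasp point. The pads swing forward as they close: fully open they stand 13 mm farther back than shut.
Start: joints at [1.137, 0.333, 0.04, 1.465, -0.013, 1.343, -0.059], TCP at [213.554, -613.888, 231.308] pointing down, gripper open.
Joint ranges: [-2.58, 2.58], [-0.38, 2.09], [-1.3, 1.39], [0.25, 2.4], [-1.5, 4.64], [0.08, 2.09], [-2.65, 2.65]. Speed limits (rad/s): [2.22, 2.22, 2.79, 2.79, 3.14, 3.14, 3.14].

INTERFACE

Orientations are given as [roll, pitch, yaw] about the fixed x, y, z axes, in that order (R = Rz(yaw) Ry(pitch) Rx(roll)).
In Python, from plant import env gives the robot as it stands. The module is installed in compiled form; this text tells all that it offers. Calls block until the motion is done:
- env.movep(position, orientation): joint-space move of the TCP to a pose.
- env.move_l(position, rate=150, rot=None, max_force=None): straight line of the TCP; rot=None keeps the orientation; rate is the mean speed in mm/s. With max_force (N) it stops when the force on the tool has changed by that much, and returns True; else False.
- env.set_joints(angles): joint-space move.
- env.open() and env.close_gripper(strength=None): open the fingers fully, or close them until they stop; strength is the grip in N (None keeps the last).
- env.dwell(seconds).
- env.ik(position, orientation): joint angles nearest the present ones, or None.
- env.observe(): the state.
- env.camera(name): name is "side" or "top" or "wrist"; returns a dict with "pixels" (384x512x3 uint8, red, green, blue), "mtx" (3x3 intrinsics, pixels), "position" and "rotation" of the camera in the world. Camera axes: x right, y down, z forward; pixel columns grow to the right and rows downward; lengths in mm; the calibration is good to about 2 mm. The wrist camera is an equidistant fisheye: a pixel r from the principal point sees the ray r / f radians off the axis. A picture is of the moment at which its call begins. There is no depth.
A pose or a line that the arm cannot do raises env.MotionError and nothing moves.
- env.hand_in(): hands the job in; it is judged then, once.
The state is a dict: "t": time; "joints": joint angles; "joint_velocities": joint speeds; "joint_torque": joint torques, N m; "ee_pos": TCP position; "orientation": TCP orientation; "force": force on the tool from outside, world axes, zero at the start; "ft_torque": the same for the moment, N m; "grip_width": finger opening in mm; "grasp_force": force on a finger pad.
Only numpy, scipy, OpenCV 4.12 (cv2) and the standard library are available. Lean on these libraries where they do the work, as an engineer would, in place of code of your own. Each camera call takes 0.05 s, during which the arm holds its last target. There are 200 camera calls.

## Working session

There is one attempt and no reset: what is moved stays moved. The work goes in short steps, each a Python script; the robot and the scene stay as the last script left them, time stands still between calls to the robot, and variables do not carry over. Pictures are saved under pics/ and viewed, at most 10 in all, crops included, and the job is handed in when it is done.

```bash
mkdir -p pics; cat > h.py <<'E'
import numpy as np, cv2
from plant import env
def snap(name,fn):
    c=env.camera(name); cv2.imwrite(f'pics/{fn}.png',c['pixels'][:,:,::-1]); np.savez(f'pics/{fn}.npz',**c); return c
def ray(c,u,v,fish=False):
    K=c['mtx']; x=(u-K[0,2])/K[0,0]; y=(v-K[1,2])/K[1,1]
    if fish:
        r=np.hypot(x,y); s=np.sin(r)/max(r,1e-9); d=np.array([x*s,y*s,np.cos(r)])
    else: d=np.array([x,y,1.]); d/=np.linalg.norm(d)
    return np.array(c['position']),np.array(c['rotation'])@d
def plane(c,u,v,z,fish=False):
    p,d=ray(c,u,v,fish); return p+d*(z-p[2])/d[2]
def tri(rs):
    A=0;b=0
    for p,d in rs:
        M=np.eye(3)-np.outer(d,d);A=A+M;b=b+M@p
    x=np.linalg.solve(A,b); return x,[np.linalg.norm((np.eye(3)-np.outer(d,d))@(x-p)) for p,d in rs]
E
python3 - <<'E'
from h import *
for n in('top','side'):
    c=snap(n,n+'0'); print(n,c['position'],c['rotation'],c['mtx'])
o=env.observe();print(o['t'],o['orientation'],o['force'])
E
```

```text
top [ 390.32109515   41.0911312  1121.65723856] [-2.9606203  -0.00364292 -1.55293135] [[467.11738766   0.         255.51845352]
 [  0.         467.11738766 196.61453399]
 [  0.           0.           1.        ]]
side [507.56930742 939.52552565 647.46017038] [-2.11681359e+00 -8.76321439e-05 -3.05097721e+00] [[436.06342129   0.         257.19495627]
 [  0.         436.06342129 192.85637048]
 [  0.           0.           1.        ]]
0.1 [-3.14016694e+00  8.14100585e-05  3.34772559e-01] [-0.13788562  0.38304772 -0.61728489]
```

View pics/top0.png

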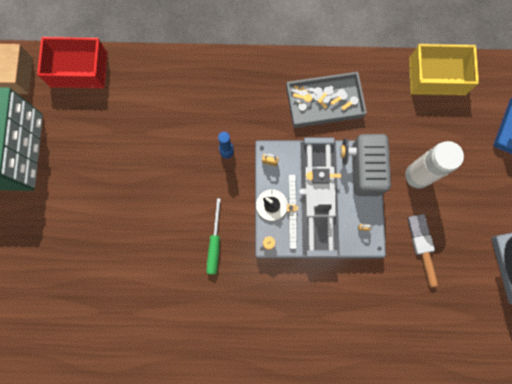

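View pics/side0.png

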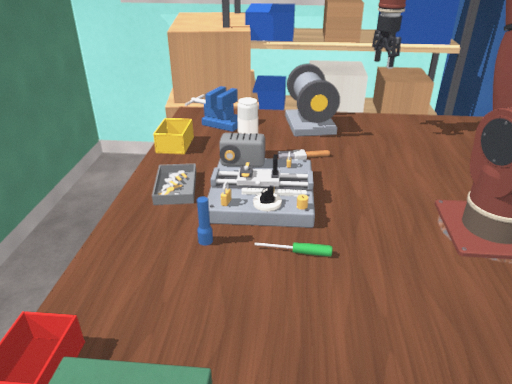

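The top view shows the machine with deck corners (256,141), (383,141), (385,258) and (256,258). The dial is at about (271,205) with its pointer turned to the upper left, the brass clamp at about (293,208) and the tab at about (322,210). The side view shows the tab at about (276,162) and the dial grip at about (267,193).

```bash
sed -i "s/import numpy as np, cv2/import numpy as np, cv2\nfrom scipy.spatial.transform import Rotation as Ro/; s/np.array(c\['rotation'\])@d/Ro.from_euler('xyz',c['rotation']).as_matrix()@d/" h.py
python3 - <<'E'
from h import *
c=np.load('pics/top0.npz'); s=np.load('pics/side0.npz')
for u,v in[(256,141),(383,141),(385,258),(256,258)]: print(plane(c,u,v,45).round(1))
print('dial',plane(c,271,205,57).round(1),'tab',tri([ray(c,323,209),ray(s,275,156)]))
w=env.camera('wrist'); o=env.observe(); print(w['position'],w['rotation'],w['mtx'],o['ee_pos'],o['orientation'])
E
```

```text
[722.8  42.   45. ]
[ 728.6 -262.5   45. ]
[ 449.9 -258.4   45. ]
[444.6  37.   45. ]
dial [566.1   4.6  57. ] tab (array([ 551.40427289, -105.40646554,  126.93415034]), [np.float64(3.437957609091827), np.float64(3.4379576090917836)])
[ 284.24623901 -589.23639266  373.82430705] [ 2.84344576  0.00316252 -1.23674905] [[297.31863964   0.         257.13949227]
 [  0.         297.31863964 190.95777246]
 [  0.           0.           1.        ]] [ 213.422258   -613.60451476  230.61868911] [-3.14034858e+00  9.36573005e-05  3.34747844e-01]
```

```bash
python3 - <<'E'
from h import *
s=np.load('pics/side0.npz');c=np.load('pics/top0.npz')
print(plane(s,290,133,0),plane(s,335,130,0),plane(s,318,66,0),plane(c,497,235,0),plane(c,505,290,0))
o=env.observe(); 
for p in([470,-60,270],[520,-60,230],[470,-60,330]): print(env.ik(p,[np.pi,0,0]))
E
```

```text
[ 521.78827523 -556.64105437    0.        ] [ 354.5321073  -599.96475468    0.        ] [  393.01443733 -1486.48828911     0.        ] [ 512.36893238 -542.76091571    0.        ] [ 382.54240363 -551.87695278    0.        ]
[ 0.57017536 -0.02257973 -0.52195658  1.7929082  -0.0114919   1.36827143
 -1.52015576]
[ 0.51148861  0.11120222 -0.5148512   1.74988757  0.05681659  1.29524489
 -1.58698178]
[ 0.58053176 -0.04226043 -0.52199624  1.68923342 -0.02113748  1.48901527
 -1.51014785]
```

```bash
python3 - <<'E'
from h import *
env.move_l([200,-470,320],rate=300)
env.movep([470,-60,300],[np.pi,0,0])
c=snap('wrist','w1')
o=env.observe();print(o['t'],o['ee_pos'],c['position'],c['rotation'])
E
```

```text
2.7083 [469.96037521 -61.19581112 299.85192561] [544.92734153 -61.43711471 443.06640436] [ 2.84259937e+00  1.67355864e-03 -1.57307599e+00]
```

View pics/w1.png

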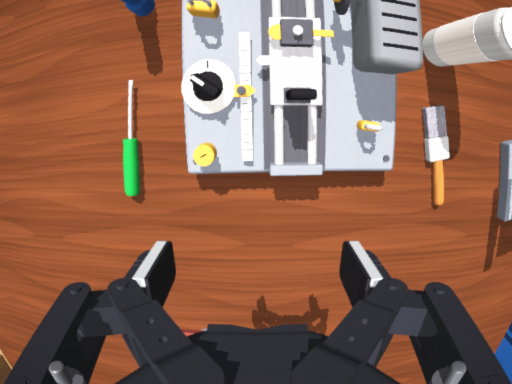

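The wrist view shows the dial at (207,86) with its pointer to the upper left, the zero line at (207,64), the brass clamp tip at about (252,91), the lug tip at about (258,60) and the tab at about (301,95). Next I take a second, nearer view.

```bash
python3 - <<'E'
from h import *
env.move_l([500,-30,215],rate=200)
c=snap('wrist','w2'); print(env.observe()['t'],c['position'])
b=cv2.resize(c['pixels'][0:200,120:380,::-1],None,fx=3,fy=3,interpolation=cv2.INTER_CUBIC)
cv2.imwrite('pics/w2c.png',b)
a=cv2.imread('pics/w1.png')[20:140,170:340]
cv2.imwrite('pics/w1c.png',cv2.resize(a,None,fx=4,fy=4,interpolation=cv2.INTER_CUBIC))
E
```

```text
3.3833 [575.02053507 -30.57898571 359.02566815]
```

View pics/w2c.png

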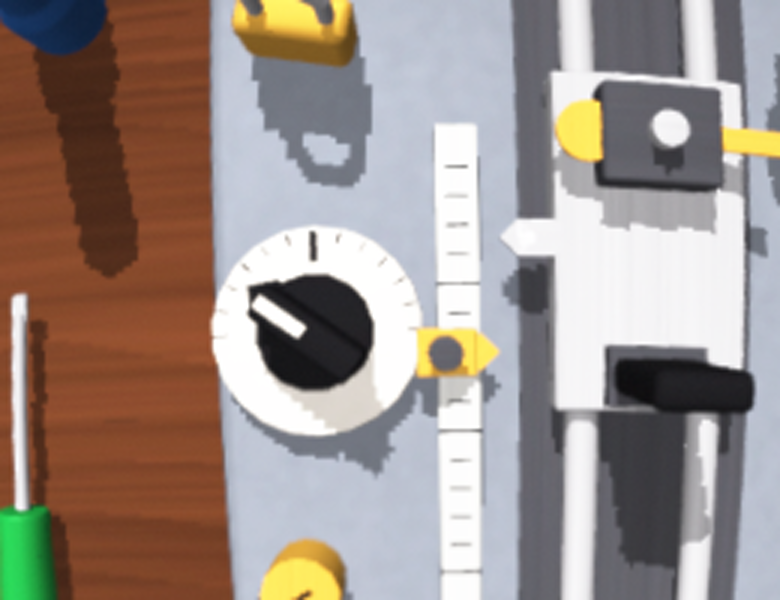

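View pics/w1c.png

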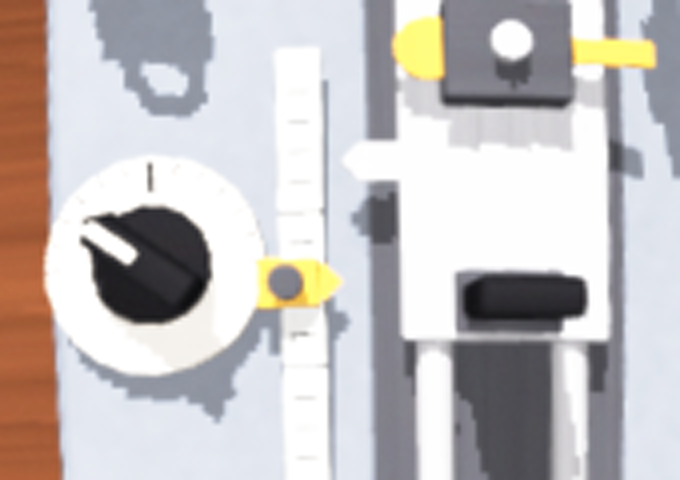

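The dial's pointer stands about 55° counter-clockwise of the zero line. In the crop of the second view the zero line is at (313,246), the clamp tip at (499,351), the lug tip at (502,237) and the tab top at about (696,388).

```bash
python3 - <<'E'
from h import *
a=np.load('pics/w1.npz');b=np.load('pics/w2.npz')
P=dict(face=((156,265),(317,331),57),zero=((150,177),(313,246),57),mark=((342,282),(499,351),57),lug=((343,159),(502,237),67),tab=((531,297),(696,388),125),
 s_out=((85,228),(257,300),89),s_in=((133,258),(300,330),89),barstart=((401,341),(460,430),57))
for n,((x,y),(X,Y),z) in P.items():
    u=(170+(x+.5)/4-.5,20+(y+.5)/4-.5); U=(120+(X+.5)/3-.5,(Y+.5)/3-.5)
    t,e=tri([ray(a,*u,True),ray(b,*U,True)])
    print(n,t.round(1),round(e[0],1),plane(a,*u,z,True).round(1),plane(b,*U,z,True).round(1))
c=b['pixels'];
# dial face ellipse & deck left edge via masks
E
```

```text
face [567.5   2.2  53.1] 0.1 [567.3   1.5  57. ] [567.5   1.9  57. ]
zero [596.3   2.8  59. ] 0.1 [596.5   3.2  57. ] [596.5   3.   57. ]
mark [560.5 -58.5  61.9] 0.4 [560.4 -58.3  57. ] [560.6 -59.2  57. ]
lug [598.4 -58.7  71.7] 0.3 [599.3 -58.7  67. ] [598.6 -59.   67. ]
tab [ 554.7 -110.4  114. ] 0.0 [ 554.4 -108.8  125. ] [ 555.6 -106.8  125. ]
s_out [578.   17.   89.6] 0.6 [577.7  17.6  89. ] [578.2  16.6  89. ]
s_in [568.5   4.8  79.8] 0.0 [567.9   3.2  89. ] [568.7   3.6  89. ]
barstart [540.3 -59.8  97.6] 15.7 [541.3 -77.1  57. ] [533.4 -46.3  57. ]
```

```bash
python3 - <<'E'
from h import *
D=[567.4,2.0]
for p,y in ((D+[130],.96),(D+[69],.96),(D+[69],.02),(D+[69],.96-np.pi),(D+[69],.02-np.pi),([554,-110,100],.02+np.pi/2),([554,-110,100],.02-np.pi/2),([516,-110,100],.02+np.pi/2),([516,-110,100],.02-np.pi/2)):
    q=env.ik(p,[np.pi,0,y]); print(p,y,None if q is None else q.round(2))
E
```

```text
[567.4, 2.0, 130] 0.96 [ 0.57  0.34 -0.78  1.76  0.26  1.14 -0.9 ]
[567.4, 2.0, 69] 0.96 [ 0.54  0.41 -0.75  1.82  0.32  1.04 -0.95]
[567.4, 2.0, 69] 0.02 [ 0.51  0.4  -0.71  1.82  0.3   1.03 -1.87]
[567.4, 2.0, 69] -2.181592653589793 [ 0.78  0.56 -1.09  1.81  0.55  1.12  2.03]
[567.4, 2.0, 69] -3.121592653589793 [ 0.78  0.56 -1.09  1.81  0.55  1.12  1.09]
[554, -110, 100] 1.5907963267948966 [ 0.76  0.37 -0.76  1.8   0.28  1.09 -0.09]
[554, -110, 100] -1.5507963267948965 [-0.71  0.42  1.02  1.87 -0.41  1.08 -2.65]
[516, -110, 100] 1.5907963267948966 [ 0.79  0.28 -0.75  1.89  0.22  1.06 -0.03]
[516, -110, 100] -1.5507963267948965 [-0.88  0.42  1.23  1.96 -0.46  1.08 -2.58]
```

Everything is reachable, so I grasp and turn the dial.

```bash
python3 - <<'E'
from h import *
D=[567.4,2.0]
env.movep(D+[135],[np.pi,0,.96])
print('hit',env.move_l(D+[69],rate=80,max_force=8))
env.close_gripper(30)
o=env.observe();print(o['t'],o['ee_pos'],o['grip_width'],o['grasp_force'],o['force'])
env.move_l(D+[o['ee_pos'][2]],rate=50,rot=[np.pi,0,.02])
o=env.observe();print(o['t'],o['ee_pos'],o['orientation'],o['grip_width'],o['force'],o['ft_torque'])
E
```

```text
hit False
5.7667 [567.56954734   1.86488929  69.1796681 ] 11.222745426529626 32.659406661987305 [-0.55539812 -0.68701592  1.35010405]
6.8583 [567.42640187   2.09723952  69.16302263] [-3.14147296e+00 -4.95437896e-05  2.14188350e-02] 11.277516148500519 [ 0.83204395 -0.02331597  0.93312   ] [ 0.02170518 -0.13915944  0.00488067]
```

```bash
python3 - <<'E'
from h import *
env.open(); env.move_l([567.4,2,140],rate=120)
env.move_l([510,-40,215],rate=200,rot=[np.pi,0,.02])
c=snap('wrist','w3'); print(env.observe()['t'],c['position'])
b=cv2.resize(c['pixels'][0:200,120:380,::-1],None,fx=3,fy=3,interpolation=cv2.INTER_CUBIC)
cv2.imwrite('pics/w3c.png',b)
E
```

```text
9.025 [584.91828973 -38.33900649 357.40505069]
```

View pics/w3c.png

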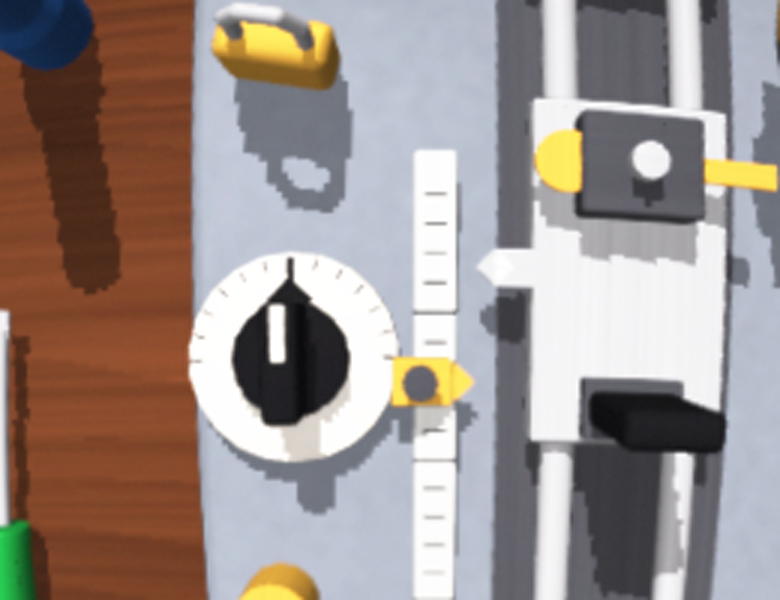

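The dial now reads zero: its nose at (289,278) points at the zero line at (290,268). Next I grip the tab and pull.

```bash
python3 - <<'E'
from h import *
b=np.load('pics/w3.npz')
g=lambda x,y,z: plane(b,120+(x+.5)/3-.5,(y+.5)/3-.5,z,True)
l,m=g(477,267,67),g(474,381,57);a,c=g(275,305,89),g(277,362,89)
print(l,m,'stripe yaw',np.arctan2(*(a-c)[[1,0]]))
rot=[np.pi,0,.02+np.pi/2]
env.movep([554.7,-110.4,185],rot)
print('hit',env.move_l([554.7,-110.4,99],rate=80,max_force=8))
env.close_gripper(60)
o=env.observe();print(o['t'],o['ee_pos'],o['grip_width'],o['grasp_force'],o['force'])
p=np.array(o['ee_pos']);d=m[0]-l[0]
t=np.array([554.7+d,-110.4+.02*d,p[2]]); print(d,t)
env.move_l(t,rate=30)
c=snap('wrist','w4');o=env.observe();print(o['t'],o['ee_pos'],o['grip_width'],o['grasp_force'],o['force'],c['position'])
cv2.imwrite('pics/w4v.png',cv2.resize(c['pixels'][0:250,100:420,::-1],None,fx=2.4,fy=2.4,interpolation=cv2.INTER_CUBIC))
E
```

```text
[598.51568195 -58.25628321  67.        ] [560.44732881 -58.98309541  57.        ] stripe yaw 0.03620410143935294
hit False
12.35 [ 554.94756822 -110.39567908   99.21001051] 10.865812939383076 60.19443154335022 [ 0.84559267 -0.10856691  1.07459211]
-38.06835314150237 [ 516.63164686 -111.16136706   99.21001051]
13.8167 [ 517.63195916 -111.16386811   99.21667903] 10.769311788400458 59.22327160835266 [ 7.08870242 -0.95395758 -5.44657386] [515.88033438 -36.47740669 242.54551597]
```

View pics/w4v.png

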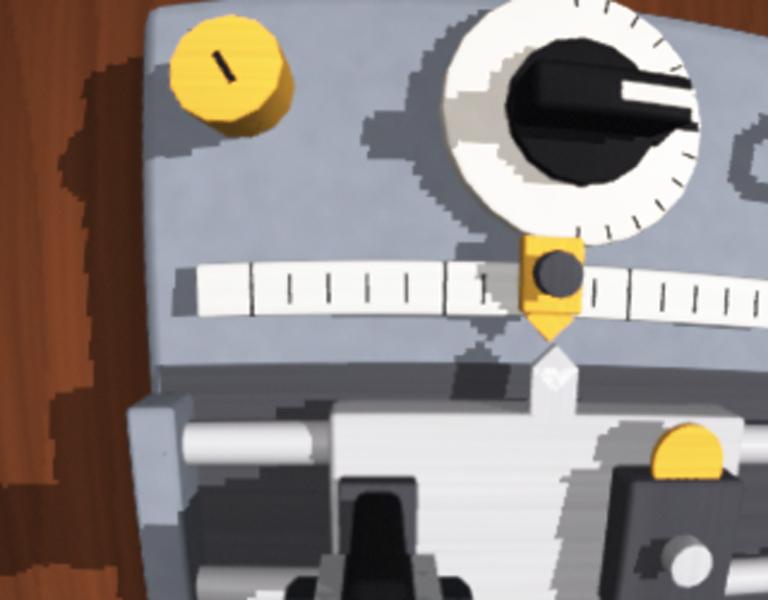

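The clamp tip is at (550,341) and the lug tip at (556,347), nearly tip to tip. I turn these into millimetres and correct the rest.

```bash
python3 - <<'E'
from h import *
def res(c,l,m):
    g=lambda x,y,z: plane(c,100+(x+.5)/2.4-.5,(y+.5)/2.4-.5,z,True)
    L,M=g(*l,67),g(*m,57); return L,M,(L-M)[0]+.02*(L-M)[1]
L,M,e=res(np.load('pics/w4.npz'),(556,347),(550,341)); print(L,M,e)
if abs(e)<5:
    o=env.observe(); 
    env.move_l([516.63-e,-111.16-.02*e,99.2],rate=15); env.dwell(.8)
c=snap('wrist','w5');o=env.observe();print(o['t'],o['ee_pos'],o['grip_width'],o['grasp_force'],o['force'])
cv2.imwrite('pics/w5v.png',cv2.resize(c['pixels'][0:250,100:420,::-1],None,fx=2.4,fy=2.4,interpolation=cv2.INTER_CUBIC))
E
```

```text
[561.56591523 -59.57953651  67.        ] [562.39906803 -59.35279203  57.        ] -0.8376876917941
14.9167 [ 518.57694238 -111.12603698   99.22247685] 11.30240481168581 59.16671097278595 [ 8.36085906 -0.59547085 -5.02523189]
```

View pics/w5v.png

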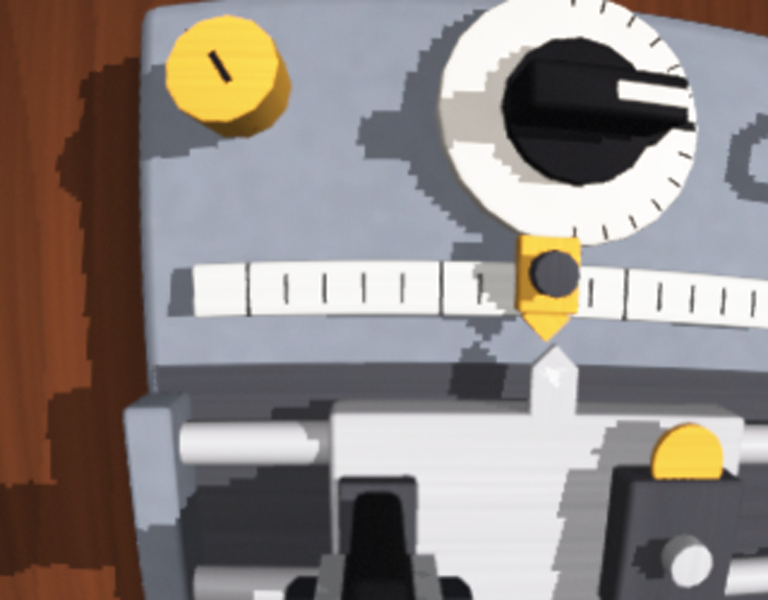

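The lug tip is at (556,347) and the clamp tip at (546,341). That offset of about 2.6 mm is the parallax from the 10 mm height difference, so the tips are aligned within about 0.5 mm. The dial is still at zero.

```bash
python3 - <<'E'
from h import *
env.dwell(.3);o=env.observe();print(o['t'],o['ee_pos'],o['grasp_force'],max(abs(np.array(o['joint_velocities']))))
print(env.hand_in())
E
```

```text
15.2167 [ 518.56425497 -111.16082707   99.21022419] 59.167492389678955 0.0019212733854003365
the job is handed in; nothing more can be done
None
```

I turned the dial to zero, drew the carriage out until the lug and clamp tips met to within about 0.5 mm by my measurement, and handed the job in at about 15 s still gripping the tab; no verdict came back.

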